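# Open the syringe pump's barrel clamp to the size ring and hold it for loading

## Task

The syringe lying in the steel tray goes into the syringe pump next. Slide the pump's pusher block all the way back against the end bracket, then pull the spring-loaded barrel clamp up by its knob until the ring on its rod for that syringe's size (the first ring to come out is for the 10 ml, the second for the 60 ml) is level with the mouth of the guide tube. Finish still holding it steady there, so that I can lay the syringe in, and leave everything else where it is.

Things in the scene. Friction and masses are not known exactly. Their poses are not given: they have to be found in the camera images.
- pump: Bench syringe pump, cream housing 160 (x) x 300 (y) x 80 mm high, fixed to the bench, display and keys on the sloping side that faces its -x. Origin: centre of the underside; z up. On its top the mechanism lies along its y: V block (black) at the +y end, pusher block on two guide rods in the middle, aluminium end bracket (top at z 118 mm) at the -y end. Syringe axis at its x = +15 mm.
- pusher (a joint): Travel of the pusher block along the guide rods in m: 0 = nearest the V block, grows towards the pump's -y, 0.090 = all the way back against the end bracket. The drive is unlocked: it slides with about 3 N and stays where it is left. At the start it reads between 0.005 and 0.05.
- pusher_post (a point): Point on the axis of the black upright post (24 mm diameter, 35 mm tall) on top of the pusher block, 12 mm below its flat top; 155 mm above the bench. The post rises from the block's flat top (78 mm across x, 34 mm along y, at z 132 mm in the pump's frame). Moves with the block.
- clamp (a joint): Pull-out of the barrel clamp's rod from the guide tube in m: 0 = down at rest, grows straight up, stop at 0.042. An inner spring pulls it down: about 4 N to start it, rising by 1.8 N per 10 mm; let go, it snaps back down. At 0.018 the 10 ml ring is level with the mouth of the guide tube, at 0.034 the 60 ml ring.
- clamp_head: Head of the barrel clamp, at the top of the rod: black ribbed knob, upright cylinder 26 mm diameter and 22 mm tall, origin at its centre (165 mm above the bench at rest); below it a 16 mm neck of 10 mm diameter, then the aluminium arm (12 mm thick, its top 27 mm below the origin) that reaches 51 mm along the pump's +x over the V, with a finger that dips into the V. Moves straight up with the rod; z up.
- guide_mouth (a point): Centre of the mouth (top rim) of the aluminium guide tube, 17 mm diameter, 122 mm above the bench, out of which the 10 mm steel rod is pulled.
- ring_10ml (a point): Centre of the first dark ring on the rod (2 mm wide), for the 10 ml syringe; at rest it lies hidden in the tube, 18 mm below the mouth.
- ring_60ml (a point): Centre of the second dark ring on the rod (2 mm wide), for the 60 ml syringe; at rest it lies hidden in the tube, 34 mm below the mouth.
- tray: Shallow steel tray, 264 x 104 mm, 15 mm high, fixed, long side along its x. Origin: centre of its underside. Holds the syringe to be loaded.
- syringe_10ml: 10 ml syringe, clear barrel 16 mm diameter, 140 mm long in all, lying along its x; origin under the middle of its length. Either in the tray (within 30 mm of the tray's origin) or put aside on the bench on the other side of the pump.
- syringe_60ml: 60 ml syringe, clear barrel 29.5 mm diameter, 185 mm long in all, lying along its x; origin under the middle of its length. Either in the tray (within 30 mm of the tray's origin) or put aside on the bench on the other side of the pump.
- well_plate: Twelve-well plate, 86 x 128 x 20 mm, loose, in front of the pump (its -x side). Origin: centre of the underside. Leave alone.
- tip_box: Blue pipette tip box, 84 x 122 x 52 mm, loose, behind the pump. Origin: centre of the underside. Leave alone.
- beaker: Glass beaker, 68 mm diameter, 85 mm high, loose, behind the pump. Origin: centre of the underside. Leave alone.
- reagent_bottle: Amber bottle, 60 mm diameter, 125 mm high, loose. Origin: centre of the underside. Leave alone.
- petri_dishes: Stack of three dishes, 90 mm diameter, 42 mm high, loose. Origin: centre of the underside. Leave alone.
- tube_rack: White rack of small tubes, 70 x 180 x 38 mm, loose. Origin: centre of the underside. Leave alone.
- marker: Marker pen, 132 mm long, 12 mm thick, loose, lying along its x. Origin: under its middle. Leave alone.
Things that resemble listed ones, but are neither listed nor needed, are in the scene too. What is shaped like the syringe_10ml but black or turquoise is not meant.

How it is judged (in metres and radians):
On the way:
1. the pusher block is all the way back (within 4 mm of its stop) (value of joint pusher above 0.086 m), for 0.2 s.
At the end, for the whole second after the job is handed in: Pusher block within 4 mm of its rear stop; the fingers hold the clamp head (over 2 N), steady (under 5 mm/s), with the ring for the syringe in the tray within 2.5 mm of the guide tube's mouth: rod out 15.5 to 20.5 mm for the 10 ml syringe, 31.5 to 36.5 mm for the 60 ml (value of joint pusher above 0.086 m and contact force between the fingers and clamp_head above 2 N and velocity of joint clamp between -0.005 and 0.005 m/s and ((horizontal distance between syringe_10ml and tray below 0.06 m and value of joint clamp between 0.0155 and 0.0205 m) or (horizontal distance between syringe_60ml and tray below 0.06 m and value of joint clamp between 0.0315 and 0.0365 m))); the arm keeps its last pose, push and grip.
It fails at once if a syringe is moved by more than 20 mm (distance of any of syringe_10ml, syringe_60ml from where it was at the start of the episode above 0.02 m).
It fails at once if something else on the bench is moved by more than 25 mm (distance of any of well_plate, tip_box, beaker, reagent_bottle, petri_dishes, tube_rack, marker from where it was at the start of the episode above 0.025 m).
It also fails if it takes over 40 s, if anything falls off the work surface, if the arm or the gripper's body presses on something with over 40 N, if the wrist force passes 120 N, or if a joint passes its speed limit or range.

## Robot

A 6-joint arm with a two-finger parallel gripper is mounted at the origin on the work surface. World frame = base frame: x ahead of the robot, y to its left, z up, the work surface at z = 0. Lengths are in m, angles in degrees, forces in N, time in s.
With the tool pointing down it reaches from about 0.35 to 0.775 m from the base axis. Payload 5.5 kg.
Tool frame: the origin (TCP) lies at the very end of the fingers, on their centre line; the grasp point (between the pads) lies 19 mm behind it (bot.grip_point_offset is the distance from the TCP to the grasp point, in m); z points along the fingers, y is the direction in which the jaws open and shut (so a half turn about z gives the same grasp; the last joint's range is limited). The gripper opens to 85 mm and grips with 20 to 120 N. Pads are 22 mm wide; open, the fingers measure 114 mm over their backs; the gripper's body (76 mm by 85 mm) begins 54 mm behind the grasp point. The pads swing forward as they close: fully open they stand 13 mm farther back than shut.
Start: joints at [-78.472, 17.945, 2.641, 74.691, 0, 82.002], TCP at [0.192, -0.542, 0.231] pointing down, gripper open.
Joint ranges: [-158.12, 158.12], [-49.38, 96.58], [-58.88, 72.47], [-126.05, 133.96], [-84.25, 85.87], [-180, 180]. Speed limits (degrees/s): [147.25, 147.25, 180, 180, 180, 180].

## Interface

Orientations are given as a 3x3 rotation matrix whose columns are the frame's x, y, z axes.
In Python, from rig import bot, viewer, order, finder gives the robot as it stands. The module is installed in compiled form; this text tells all that it offers.
- The arm moves only by the shell command python3 -m pendant 'ROWS' [FORCE]. ROWS is JSON, one flat list of numbers, 5 for each row, row after row: the opening, from 0 (shut) to 1 (fully open), then the shift along the world's x, y, z in m, then the turn about the world's z in rad. In form: [claw, dx, dy, dz, twist, claw, dx, dy, dz, twist, ...]. A call has 1 to 10 rows; each row is the pose to reach, as a shift and turn from the pose commanded when the call began; what a row does not reach only later rows make up. A row lasts 1/10 s, in which the tool goes at most 50 mm and 8.59 degrees, less where a joint would pass 70% of its speed; a pose out of reach is approached as far as the arm can. A call with a gripper value outside its range is refused whole. The fingers move at their own pace and stop on an object; FORCE is the grip in N (left out, the last holds). Time passes only in rows, so rows that repeat a pose let the fingers close. It gives the time, the measured TCP pose, the force and the opening at its end, in the units of the state.
- bot.get_state(): the state, without advancing time (a new reading comes with each control period).
- viewer.camera(name): name is "scene" or "top" or "wrist"; returns a dict with "img" (480x640x3 uint8, red, green, blue), "z_map" (480x640 float32, m along the optical axis (not along the pixel's ray), 0 where there is no reading), "intrinsics" (3x3 intrinsics, pixels), "extrinsics" (4x4, takes a point from world to camera coordinates). Camera axes: x right, y up, looking along -z (the intrinsics and any distortion apply to the point x, -y, -z); pixel columns grow to the right and rows downward; lengths in m; the calibration is good to about 2 mm. A picture is of the moment at which its call begins.
- order.close_job(): hands the job in, once; it reports no verdict.
Trained networks look in a picture, given as the dict that the camera call returned (one of the last four; its "shot" number tells which), for a name from the list of things; names that differ only in an ending like _2 or _b are one class to them, and where a whole thing is asked for, a point or a joint stands for the part that bears it (a point fixed in the world has none). Each returns a list of dicts, best first, with "conf" (0 to 1); they miss things now and then, are a little off and sometimes report something else, mostly with a low value. They report only what shows in the picture. A call takes as long as a camera call. They do not tell look-alikes from the thing itself.
- finder.boxes_of(picture, thing): "bbox" ([left, top, width, height] in pixels, round what is visible of it).
- finder.trace(picture, thing): "pixels" (480x640 bool, what is visible of it) and "bbox" ([left, top, width, height] in pixels, round what is visible of it).
The state is a dict: "time_s": time; "joints": joint angles; "qd": joint speeds; "tau": joint torques, N m; "ee_pos": TCP position; "tool_rot": TCP orientation; "wrist_force": force on the tool from outside, world axes, zero at the start; "moment": the same for the moment, N m; "grip_width": finger opening in m.
Only numpy, scipy, OpenCV 4.12 (cv2) and the standard library are available. Lean on these libraries where they do the work, as an engineer would, in place of code of your own. Each camera call takes 0.05 s, during which the arm holds its last target. There are 200 camera calls.

## Working session

There is one attempt and no reset: what is moved stays moved. The work goes in short steps, Python scripts to look and compute and a shell command to move; the robot and the scene stay as the last step left them, time stands still between calls to the robot, and variables do not carry over. Pictures are saved under pics/ and viewed, on a budget of 10 in all, crops included, one or two more only if the job needs it, and the job is handed in when it is done.

```bash
mkdir -p pics
cat > h.py <<'E'
import numpy as np, cv2
from rig import bot, viewer, order, finder
def world(p,u,v,z=None):
    "pixels -> world, with depth map or given depth"
    K=p["intrinsics"];E=p["extrinsics"];u=np.asarray(u);v=np.asarray(v)
    d=p["z_map"][v.astype(int),u.astype(int)] if z is None else z
    c=np.stack([(u-K[0,2])/K[0,0]*d,-(v-K[1,2])/K[1,1]*d,-d],-1)
    return (c-E[:3,3])@E[:3,:3]
def save(p,n,s=1,crop=None):
    im=p["img"][:,:,::-1]
    if crop: x,y,w,h=crop; im=im[y:y+h,x:x+w]
    cv2.imwrite("pics/"+n,cv2.resize(im,None,fx=s,fy=s,interpolation=cv2.INTER_CUBIC))
def pts(p,t):
    v,u=np.nonzero(t["pixels"]&(p["z_map"]>0)); return world(p,u,v)
E
python3 - <<'E'
from h import *
np.set_printoptions(precision=3,suppress=True)
for n in ("top","scene"):
    p=viewer.camera(n); save(p,n+"1.png")
    for th in ("pump","pusher_post","pusher","clamp_head","tray","syringe_10ml","syringe_60ml"):
        for t in finder.trace(p,th)[:3]:
            w=pts(p,t)
            if len(w): print(n,th,round(t["conf"],2),t["bbox"],np.median(w,0),w.min(0),w.max(0))
s=bot.get_state();print(s)
E
```

```text
top pump 0.93 [283.9, 181.6, 109.2, 66.4] [ 0.579 -0.103  0.08 ] [ 0.487 -0.274 -0.009] [0.697 0.057 0.183]
top pusher_post 0.6 [348.6, 196.5, 18.1, 26.7] [ 0.587 -0.149  0.132] [ 0.552 -0.172  0.076] [ 0.631 -0.123  0.172]
top pusher_post 0.58 [401.3, 175.5, 61.3, 30.9] [ 0.662 -0.391  0.03 ] [ 0.619 -0.488 -0.002] [ 0.709 -0.298  0.05 ]
top pusher 0.82 [350.0, 193.6, 12.0, 33.9] [ 0.587 -0.148  0.132] [ 0.552 -0.172  0.072] [ 0.641 -0.123  0.172]
top clamp_head 0.45 [297.5, 194.9, 7.6, 20.7] [0.584 0.002 0.171] [ 0.563 -0.007  0.098] [0.624 0.016 0.183]
top tray 0.58 [144.2, 216.0, 45.4, 88.7] [0.441 0.42  0.003] [ 0.296  0.343 -0.011] [0.576 0.478 0.04 ]
top syringe_10ml 0.8 [464.0, 281.8, 34.0, 32.5] [ 0.334 -0.539  0.013] [ 0.285 -0.588 -0.008] [ 0.39  -0.494  0.025]
top syringe_10ml 0.62 [204.9, 181.2, 19.7, 23.2] [0.64  0.26  0.087] [ 0.617  0.239 -0.004] [0.689 0.296 0.137]
top syringe_10ml 0.58 [431.4, 236.2, 11.7, 43.7] [ 0.461 -0.409  0.014] [ 0.396 -0.429 -0.005] [ 0.526 -0.392  0.025]
top syringe_60ml 0.89 [162.7, 235.2, 18.1, 62.9] [0.428 0.398 0.024] [ 0.33   0.382 -0.
[... 1198 characters left out ...]
 181.8, 40.5, 27.0] [0.437 0.391 0.02 ] [ 0.33   0.38  -0.004] [0.515 0.436 0.032]
scene syringe_60ml 0.18 [379.2, 290.2, 30.3, 46.6] [ 0.729 -0.039  0.055] [ 0.675 -0.07  -0.004] [0.761 0.07  0.087]
{'time_s': 0.8, 'joints': array([-78.471,  17.942,   2.642,  74.689,   0.002,  82.002]), 'qd': array([ 0.056, -0.005, -0.066, -0.023,  0.018, -0.008]), 'tau': array([ -0.   , -48.039,  29.88 ,  -0.   ,  -0.   ,   0.   ]), 'ee_pos': array([ 0.192, -0.542,  0.231]), 'tool_rot': array([[ 0.942,  0.334,  0.   ],
       [ 0.334, -0.942, -0.   ],
       [ 0.   ,  0.   , -1.   ]]), 'wrist_force': array([ 0.38 , -0.575, -0.447]), 'moment': array([0.02 , 0.01 , 0.021]), 'grip_width': 0.08535408947346824}
```

View pics/top1.png

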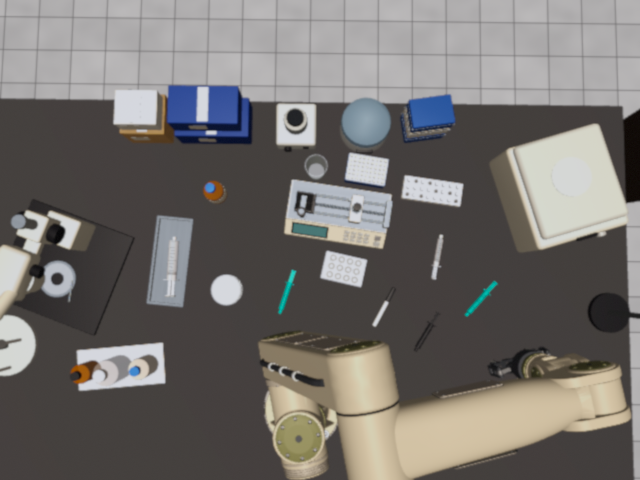

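View pics/scene1.png

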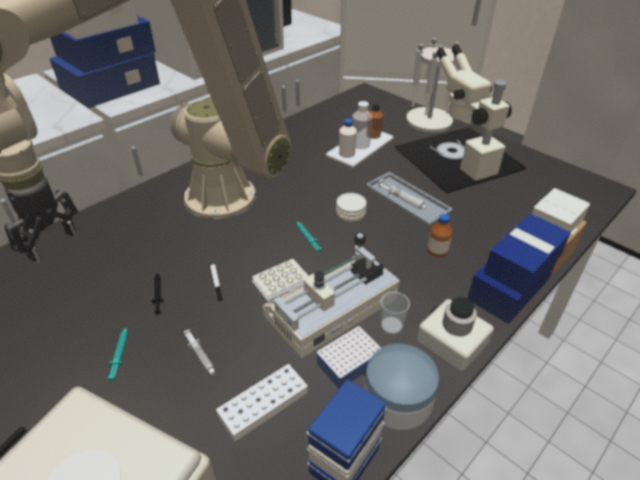

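The top view shows the pump at (338,213) with its V block and knob on the left (304,202) and the post at (356,208). The tray, at (171,262), holds a large clear syringe. Its extent is about 185 mm, so it is the 60 ml. The small clear 10 ml lies on the other side at (437,257). The scene view agrees: the knob is at (361,240) and the post at (320,280). I'm moving above the pump for a closer look.

```bash
python3 -m pendant '[1,0.033,0.036,0.011,0.11, 1,0.066,0.072,0.022,0.22, 1,0.099,0.108,0.033,0.33, 1,0.132,0.144,0.044,0.44, 1,0.165,0.18,0.055,0.55, 1,0.198,0.216,0.066,0.66, 1,0.231,0.252,0.077,0.77, 1,0.264,0.288,0.088,0.88, 1,0.297,0.324,0.099,0.99, 1,0.33,0.36,0.11,1.1]' 40
cat > look.py <<'E'
from h import *
import sys
np.set_printoptions(precision=4,suppress=True)
p=viewer.camera("wrist"); save(p,sys.argv[1])
for th in ("pump","pusher_post","clamp_head"):
    for t in finder.trace(p,th)[:2]:
        w=pts(p,t)
        if not len(w): continue
        print(th,round(t["conf"],2),t["bbox"],np.median(w,0))
        lo,hi={"pusher_post":(.160,.172),"clamp_head":(.170,.181),"pump":(.07,.09)}[th]
        q=w[(w[:,2]>lo)&(w[:,2]<hi)]
        if len(q)>10: print("   top",len(q),"rect",cv2.minAreaRect((q[:,:2]*1000).astype(np.float32)),np.median(q,0))
s=bot.get_state();print(s["time_s"],s["ee_pos"],s["tool_rot"])
E
python3 look.py w1.png
```

```text
time_s: 1.8
ee_pos: [0.5229, -0.1807, 0.3419]
tool_rot: [[0.125, 0.992, 0.001], [0.992, -0.125, -0.0], [-0.0, 0.001, -1.0]]
wrist_force: [0.7, -0.5, -0.2]
grip_width: 0.0855
pump 0.66 [287.4, 0.9, 184.9, 255.3] [ 0.5798 -0.1265  0.0796]
   top 23724 rect ((593.20361328125, -137.86654663085938), (221.456298828125, 136.46725463867188), 81.72797393798828) [ 0.5914 -0.1117  0.0793]
pusher_post 0.88 [343.6, 114.4, 98.7, 58.2] [ 0.5887 -0.1451  0.1314]
   top 828 rect ((593.6403198242188, -149.19784545898438), (22.841760635375977, 22.937007904052734), 39.13408279418945) [ 0.5932 -0.1489  0.1662]
2.0 [ 0.5224 -0.1814  0.3411] [[ 0.1275  0.9918 -0.    ]
 [ 0.9918 -0.1275 -0.0004]
 [-0.0004  0.     -1.    ]]
```

View pics/w1.png

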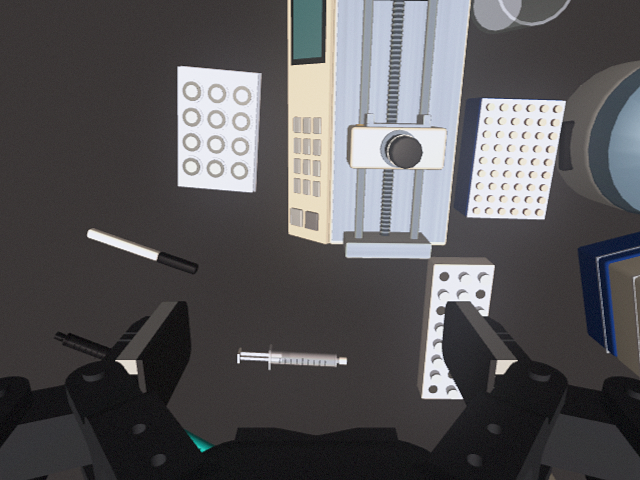

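The wrist view shows the pusher block with its post at (403,151). The bracket is at (388,247), the well plate is left and the tip box right, both clear of the fingers. The jaws are aligned across the pump. Next I descend onto the post and grip it.

```bash
python3 -m pendant '[1,0.036,0.017,0,0.01, 1,0.072,0.033,-0.03,0.01, 1,0.072,0.033,-0.08,0.01, 1,0.072,0.033,-0.13,0.01, 1,0.072,0.033,-0.17,0.01, 1,0.072,0.033,-0.2,0.01, 1,0.072,0.033,-0.2,0.01, 0,0.072,0.033,-0.2,0.01, 0,0.072,0.033,-0.2,0.01, 0,0.072,0.033,-0.2,0.01]' 40
python3 -m pendant '[0,0,0,0,0, 0,0,0,0,0, 0,0,0,0,0]'
```

```text
time_s: 3.0
ee_pos: [0.5951, -0.1504, 0.1437]
tool_rot: [[0.12, 0.993, 0.004], [0.993, -0.12, -0.002], [-0.001, 0.004, -1.0]]
wrist_force: [0.1, 0.4, -0.7]
grip_width: 0.0444
time_s: 3.3
ee_pos: [0.5942, -0.1498, 0.1431]
tool_rot: [[0.12, 0.993, 0.002], [0.993, -0.12, -0.002], [-0.001, 0.002, -1.0]]
wrist_force: [-1.9, -1.4, 5.8]
grip_width: 0.0226
```

```bash
python3 -m pendant '[0,-0.001,-0.01,0,0, 0,-0.003,-0.02,0,0, 0,-0.004,-0.03,0,0, 0,-0.006,-0.04,0,0, 0,-0.006,-0.045,0,0, 0,-0.006,-0.045,0,0]'
python3 -m pendant '[0,-0.001,-0.005,0,0, 0,-0.001,-0.01,0,0, 0,-0.001,-0.01,0,0]'
```

```text
time_s: 3.9
ee_pos: [0.5879, -0.1951, 0.1431]
tool_rot: [[0.12, 0.993, 0.001], [0.993, -0.12, -0.001], [-0.001, 0.001, -1.0]]
wrist_force: [-3.3, 0.0, 6.7]
grip_width: 0.0226
time_s: 4.2
ee_pos: [0.5865, -0.2045, 0.1431]
tool_rot: [[0.12, 0.993, 0.001], [0.993, -0.12, -0.001], [-0.0, 0.001, -1.0]]
wrist_force: [-4.2, 1.3, 8.1]
grip_width: 0.0224
```

```bash
python3 look.py w2.png
```

```text
pump 0.59 [136.6, 0.0, 332.8, 375.8] [ 0.5853 -0.1538  0.0798]
   top 53840 rect ((588.491943359375, -167.15333557128906), (161.67913818359375, 136.39932250976562), 82.02951049804688) [ 0.5937 -0.1404  0.0793]
pusher_post 0.58 [215.3, 213.0, 197.0, 162.0] [ 0.5868 -0.1933  0.1313]
   top 4256 rect ((586.000732421875, -203.8211669921875), (24.033437728881836, 22.694862365722656), 83.15164947509766) [ 0.5862 -0.202   0.1661]
4.4 [ 0.5865 -0.2045  0.1431] [[ 0.1197  0.9928  0.0006]
 [ 0.9928 -0.1197 -0.0011]
 [-0.001   0.0008 -1.    ]]
```

View pics/w2.png

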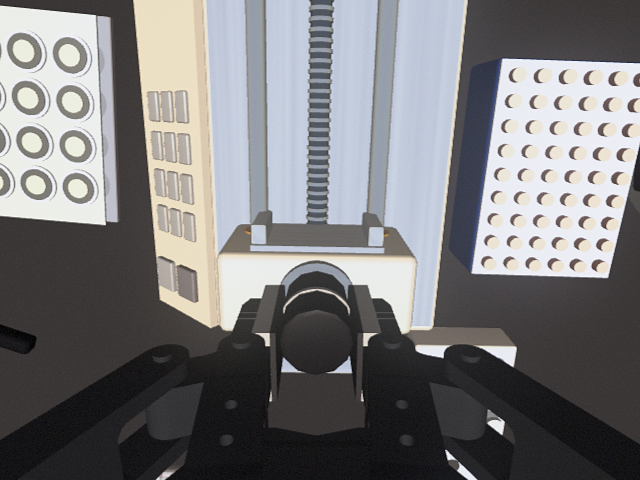

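The post, at (317,335), is held between the pads and the block moves with it. The bracket is still hidden behind the gripper, so I'll go on in small steps until I feel the stop.

```bash
python3 -m pendant '[0,0,-0.002,0,0, 0,-0.001,-0.005,0,0, 0,-0.001,-0.005,0,0]'
python3 -m pendant '[0,0,-0.002,0,0, 0,0,-0.003,0,0, 0,0,-0.003,0,0]'
python3 -m pendant '[0,0,-0.002,0,0, 0,0,-0.003,0,0, 0,0,-0.003,0,0]'
```

```text
time_s: 4.7
ee_pos: [0.5859, -0.2091, 0.143]
tool_rot: [[0.119, 0.993, 0.001], [0.993, -0.119, -0.0], [0.0, 0.001, -1.0]]
wrist_force: [-2.8, 2.5, 6.6]
grip_width: 0.0227
time_s: 5.0
ee_pos: [0.5855, -0.2118, 0.1431]
tool_rot: [[0.119, 0.993, 0.001], [0.993, -0.119, 0.0], [0.0, 0.001, -1.0]]
wrist_force: [-3.9, 2.5, 7.6]
grip_width: 0.0231
time_s: 5.3
ee_pos: [0.5851, -0.2147, 0.143]
tool_rot: [[0.119, 0.993, -0.0], [0.993, -0.119, 0.0], [0.0, -0.0, -1.0]]
wrist_force: [-4.7, 3.1, 8.5]
grip_width: 0.0224
```

```bash
for i in 1; do python3 -m pendant '[0,0,-0.002,0,0, 0,-0.001,-0.003,0,0, 0,-0.001,-0.003,0,0]'; done
python3 -m pendant '[0,0,-0.002,0,0, 0,0,-0.003,0,0, 0,0,-0.003,0,0]'
python3 -m pendant '[0,0,-0.002,0,0, 0,-0.001,-0.003,0,0, 0,-0.001,-0.003,0,0]'
```

```text
time_s: 5.6
ee_pos: [0.5847, -0.2172, 0.143]
tool_rot: [[0.119, 0.993, 0.001], [0.993, -0.119, 0.001], [0.001, 0.001, -1.0]]
wrist_force: [-2.4, 3.7, 7.6]
grip_width: 0.0229
time_s: 5.9
ee_pos: [0.5847, -0.2172, 0.143]
tool_rot: [[0.117, 0.993, 0.001], [0.993, -0.117, 0.006], [0.007, 0.0, -1.0]]
wrist_force: [-2.3, 12.4, 9.8]
grip_width: 0.0223
time_s: 6.2
ee_pos: [0.5847, -0.2173, 0.143]
tool_rot: [[0.115, 0.993, 0.003], [0.993, -0.115, 0.012], [0.012, 0.002, -1.0]]
wrist_force: [1.1, 20.9, 10.2]
grip_width: 0.0227
```

The motion stopped at y = -0.217 while the reaction rose to 21 N, so this is the stop. I'll unload, open, rise and go for the knob.

```bash
python3 -m pendant '[0,0,0.003,0,0, 0,0.001,0.006,0,0, 0.6,0.001,0.006,0,0, 1,0.001,0.006,0,0, 1,0.001,0.006,0,0, 1,0.001,0.006,0.04,0, 1,0.001,0.006,0.09,0, 1,0.001,0.03,0.13,0, 1,0.001,0.08,0.15,0, 1,0.001,0.13,0.16,0]'
python3 -m pendant '[1,0,0.03,0,0, 1,0,0.03,0,0]'; python3 look.py w3.png
```

```text
time_s: 7.2
ee_pos: [0.5858, -0.0995, 0.3027]
tool_rot: [[0.123, 0.992, 0.004], [0.992, -0.123, -0.001], [-0.001, 0.004, -1.0]]
wrist_force: [2.1, 0.6, -1.2]
grip_width: 0.085
time_s: 7.4
ee_pos: [0.5849, -0.0657, 0.3012]
tool_rot: [[0.115, 0.993, 0.002], [0.993, -0.115, 0.001], [0.001, 0.002, -1.0]]
wrist_force: [-0.2, 0.3, -0.7]
grip_width: 0.0855
pump 0.79 [232.7, 48.2, 192.5, 374.8] [ 0.5905 -0.0806  0.0796]
   top 32117 rect ((598.726806640625, -99.10357666015625), (299.71661376953125, 135.2575225830078), 81.71778869628906) [ 0.6032 -0.0807  0.0792]
pump 0.67 [426.5, 93.3, 99.9, 82.6] [ 0.7408 -0.0336  0.0494]
   top 1868 rect ((726.8133544921875, -31.757591247558594), (66.70518493652344, 67.34416198730469), 60.250099182128906) [ 0.7394 -0.0316  0.0826]
pusher_post 0.7 [289.1, 336.3, 91.1, 85.9] [ 0.5849 -0.2053  0.1308]
   top 743 rect ((584.2677612304688, -215.882080078125), (23.794771194458008, 22.731426239013672), 68.70879364013672) [ 0.5844 -0.2137  0.1659]
clamp_head 0.69 [268.4, 84.3, 96.3, 45.0] [0.5858 0.0049 0.1739]
   top 1506 rect ((577.7601318359375, 7.044548034667969), (26.47688102722168, 26.129135131835938), 72.370849609375) [0.5777 0.0074 0.1753]
clamp_head 0.49 [129.1, 185.7, 90.3, 124.2] [ 0.4279 -0.113   0.0184]
7.6 [ 0.5848 -0.07    0.2998] [[ 0.1207  0.9927 -0.0004]
 [ 0.9927 -0.1207 -0.0002]
 [-0.0003 -0.0004 -1.    ]]
```

View pics/w3.png

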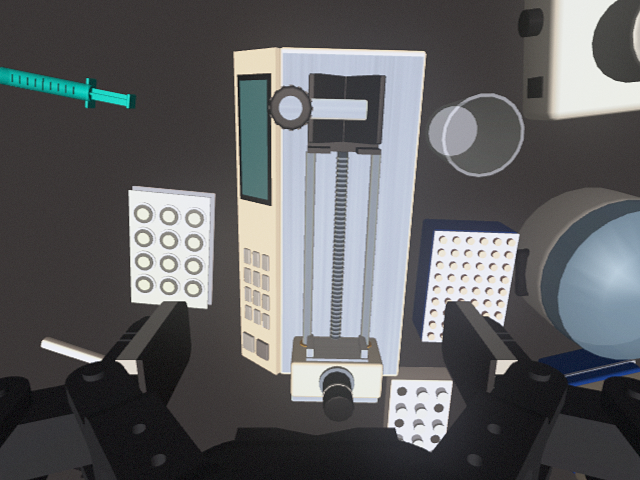

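The wrist view shows the knob at (291,107), at (0.578, 0.007) in the world, and the block still back against the bracket, at (337,382). I'm descending on the knob.

```bash
python3 -m pendant '[1,-0.003,0.04,0,0, 1,-0.007,0.077,-0.02,0, 1,-0.007,0.077,-0.06,0, 1,-0.007,0.077,-0.1,0, 1,-0.007,0.077,-0.135,0, 1,-0.007,0.077,-0.152,0, 1,-0.007,0.077,-0.152,0, 0,-0.007,0.077,-0.152,0, 0,-0.007,0.077,-0.152,0, 0,-0.007,0.077,-0.152,0]' 50
python3 -m pendant '[0,0,0,0,0, 0,0,0,0,0, 0,0,0,0,0, 0,0,0,0,0]'
python3 look.py w4.png
python3 - <<'E'
from h import *
p=viewer.camera("top"); c=[]
for x,y in ((130,205),(390,225)): c.append(cv2.resize(p["img"][y:y+100,x:x+90],None,fx=4,fy=4,interpolation=cv2.INTER_CUBIC))
cv2.imwrite("pics/syr.png",np.hstack(c)[:,:,::-1])
E
```

```text
time_s: 8.6
ee_pos: [0.579, 0.0074, 0.1498]
tool_rot: [[0.12, 0.993, 0.003], [0.993, -0.12, -0.0], [-0.0, 0.003, -1.0]]
wrist_force: [-0.0, 0.2, -0.4]
grip_width: 0.0441
time_s: 9.0
ee_pos: [0.578, 0.0078, 0.1496]
tool_rot: [[0.12, 0.993, 0.001], [0.993, -0.12, -0.001], [-0.001, 0.002, -1.0]]
wrist_force: [-1.8, -0.1, 5.3]
grip_width: 0.0246
pump 0.95 [216.8, 147.6, 305.1, 331.1] [0.593  0.0142 0.0798]
   top 27715 rect ((605.4946899414062, -48.217864990234375), (196.68899536132812, 133.66091918945312), 81.86671447753906) [0.6102 0.0205 0.0792]
pump 0.67 [275.3, 247.9, 168.3, 139.1] [0.5831 0.0095 0.1679]
9.2 [0.578  0.0078 0.1496] [[ 0.1196  0.9928  0.0014]
 [ 0.9928 -0.1196 -0.0007]
 [-0.0005  0.0015 -1.    ]]
```

View pics/w4.png

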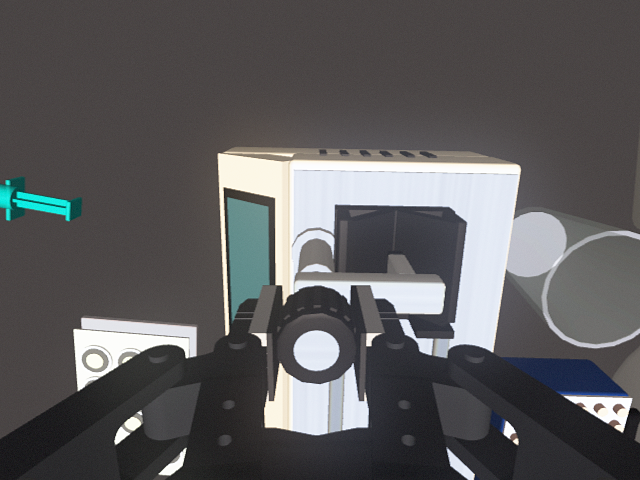

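View pics/syr.png

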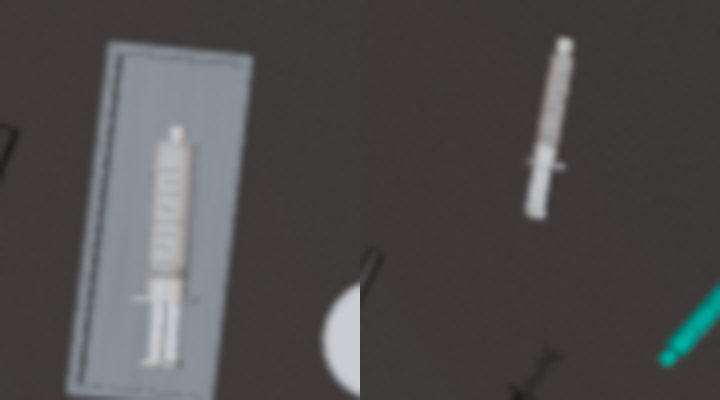

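The knob, at (316,340), is held centrally between the pads. The crops confirm that the tray holds the thick, long 60 ml syringe (left) and that the thin 10 ml lies on the bench (right). I'll lift 34 mm.

```bash
python3 -m pendant '[0,0,0,0.004,0, 0,0,0,0.008,0, 0,0,0,0.013,0, 0,0,0,0.018,0, 0,0,0,0.023,0, 0,0,0,0.028,0, 0,0,0,0.032,0, 0,0,0,0.034,0, 0,0,0,0.034,0, 0,0,0,0.034,0]' 70
python3 look.py w5.png
python3 - <<'E'
from h import *
p=viewer.camera("scene"); 
for t in finder.boxes_of(p,"clamp_head")[:2]: print(t)
save(p,"s5.png",8,(325,205,80,75))
E
```

```text
time_s: 10.25
ee_pos: [0.5779, 0.0078, 0.182]
tool_rot: [[0.12, 0.993, 0.0], [0.993, -0.12, -0.0], [-0.0, 0.0, -1.0]]
wrist_force: [4.4, -1.5, -9.5]
grip_width: 0.0238
pump 0.71 [228.6, 142.9, 266.9, 324.6] [0.5897 0.0111 0.0799]
   top 24073 rect ((604.2022705078125, -57.86241149902344), (216.2888946533203, 133.79759216308594), 81.80559539794922) [0.6091 0.0128 0.0792]
clamp_head 0.79 [277.0, 245.7, 165.4, 137.5] [0.5824 0.0098 0.1971]
   top 417 rect ((598.6237182617188, 5.325967788696289), (12.540969848632812, 57.4713249206543), 80.98412322998047) [0.6109 0.0049 0.1703]
10.45 [0.5779 0.0078 0.182 ] [[ 0.1198  0.9928  0.0002]
 [ 0.9928 -0.1198 -0.0002]
 [-0.0002  0.0002 -1.    ]]
{'bbox': [354.8, 221.1, 19.5, 39.6], 'conf': 0.54}
```

View pics/w5.png

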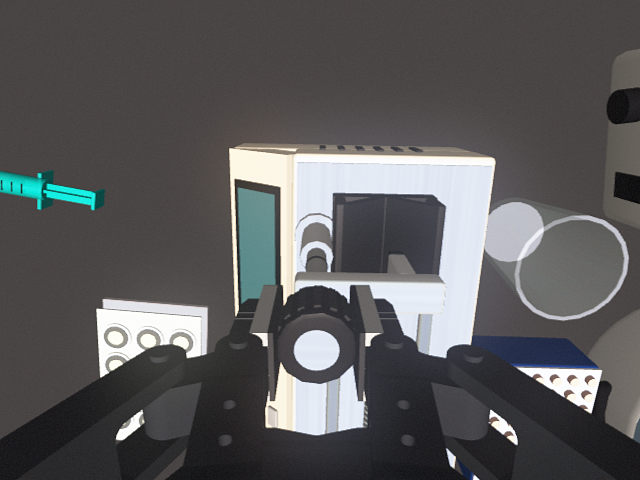

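View pics/s5.png

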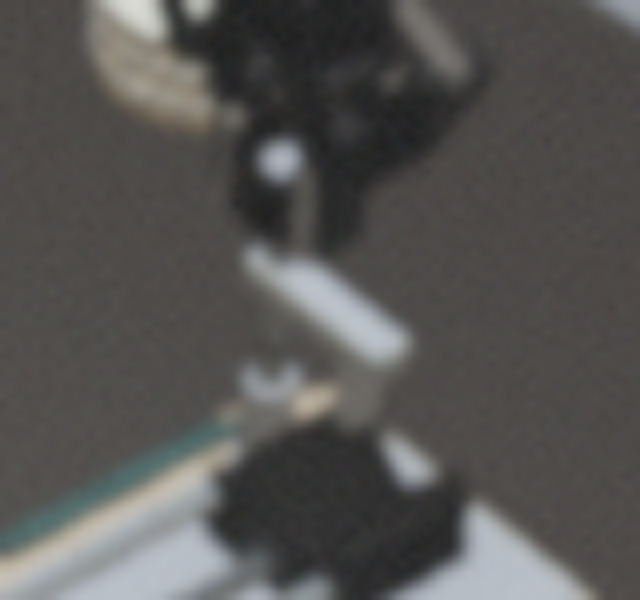

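The head is up with the knob still at (316,349) between the pads, as before the lift, so it has not slipped. The TCP rose 32.4 mm and the arm's top reads 32–33 mm out, so I'll add about 1.5 mm.

```bash
python3 -m pendant '[0,0,0,0.001,0, 0,0,0,0.0015,0, 0,0,0,0.0015,0, 0,0,0,0.0015,0, 0,0,0,0.0015,0, 0,0,0,0.0015,0]'
python3 - <<'E'
from h import *
np.set_printoptions(precision=4,suppress=True)
p=viewer.camera("wrist")
v,u=np.mgrid[276:290,385:430]; w=world(p,u.ravel(),v.ravel()); print("arm top",np.percentile(w[:,2],[10,50,90]))
w=world(p,np.arange(310,325),np.full(15,352)); print("knob top",np.median(w,0))
w=world(p,np.arange(440,470),np.full(30,180)); print("housing",np.median(w,0))
save(p,"w6.png",8,(290,205,60,75))
p=viewer.camera("scene")
for t in finder.trace(p,"pusher_post")[:1]:
    q=pts(p,t); q=q[(q[:,2]>.158)&(q[:,2]<.175)]; print("post",np.median(q,0))
s=bot.get_state();print(s["time_s"],s["ee_pos"],s["wrist_force"],s["qd"],s["grip_width"])
E
```

```text
time_s: 11.15
ee_pos: [0.5779, 0.0078, 0.1835]
tool_rot: [[0.12, 0.993, 0.0], [0.993, -0.12, -0.0], [-0.0, 0.0, -1.0]]
wrist_force: [4.9, -2.2, -10.3]
grip_width: 0.0238
arm top [0.1653 0.1698 0.1712]
knob top [0.5773 0.0065 0.2091]
housing [0.6603 0.0293 0.0794]
post [ 0.5862 -0.2219  0.1648]
11.3 [0.5779 0.0078 0.1834] [ 4.6571 -1.8735 -9.2663] [-0.051  -0.0253 -0.0863  0.0214  0.0071 -0.0403] 0.02415286482381774
```

View pics/w6.png

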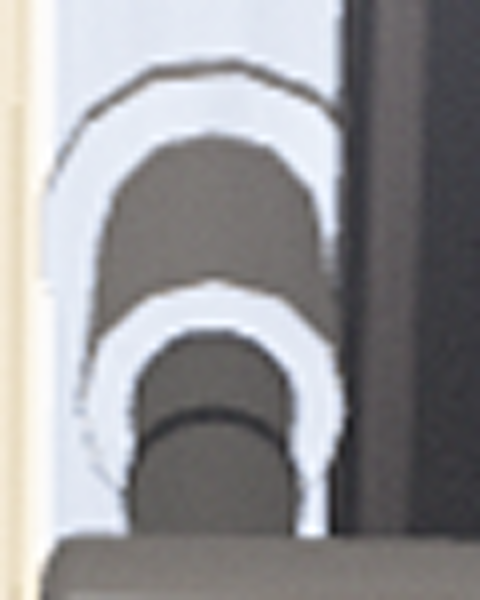

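The crop shows the first ring at (210,415), about 10 px (roughly 15–16 mm) above the mouth. A dark edge right at the mouth (210,335) fits the second ring. The knob top has risen 33.8 mm against the same camera at rest, and the TCP by 33.9 mm. All three agree, so I'm handing in.

```bash
python3 -c "
from rig import order,bot
print(bot.get_state()['ee_pos']); print(order.close_job())"
```

```text
[0.57790225 0.00780991 0.18344417]
the job is handed in; nothing more can be done
None
```

The pusher block is back against the end bracket, and the gripper is holding the barrel clamp up at the 60 ml ring. I handed the job in after about 11 s of robot time; no verdict is reported.

- **Syringe:** the one in the tray is the 60 ml. It is about 185 mm long and visibly thicker than the 10 ml, which lies on the bench on the other side of the pump.
- **Pusher:** I gripped the post and pulled it back about 67 mm, until it stopped moving and the reaction rose to 21 N. After I let go, the wrist camera put the post at y = -0.216 m, against -0.217 m at the stop. A later, rougher reading from the scene camera gave -0.222 m. I put the difference down to its oblique view.
- **Clamp:** I am holding the knob with the grip set to 70 N. It is out by 33.9 mm from the tool position and 33.8 mm from the camera's view of the knob top, against a target of 34 mm. A depth reading of the clamp's arm was scattered and read about 2 mm lower, so I did not rely on it. The close-up shows the first ring about 15–16 mm above the mouth; the second ring shows only as a dark edge there. The hold was steady, with no sign of slipping.

I touched nothing else on purpose and saw nothing displaced, but I did not re-measure the other objects at the end.

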